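Hone the pouch cutter's round knife with forward file strokes

TASK

Take the hand file by its grip and push it across the top of the round knife in the honing stand, on forward strokes only (away from you, lengthwise, lifted clear on each return so that the knife is never dragged backward), pressing just firmly enough that the knife turns with the file and always under 20 N, until the knife's brass cross pin stands uppermost. Only the file may touch the stand and its knife. Then lay the file flat in the instrument tray and let go, leaving the tweezers and the probe in the tray where they are.

Things in the scene. Friction and masses are not known exactly. Their poses are not given: they have to be found in the camera images.
- stand: Honing stand, fixed: aluminium base 100 x 64 x 10 mm, sleeves, and a fork holding a steel round knife (upright disc, radius 36 mm, rim 4 mm wide) on a level axle straight above the origin. Origin: centre of the base's underside, z up; x is the forward stroke direction and lies in the disc's plane, y is along the axle.
- stand_foot (a point): Point on top of the stand's base plate under the disc, z 10 mm. The fork above it was clamped at an unmeasured height: the top of the disc lies somewhere from 84 to 98 mm above the worktop, so feel for it. The fork is sprung: pressed down it sinks about 1 mm per 2.2 N, to a stop at 9 mm. Its cheeks reach 26 mm either side and stay 27 mm below the disc's top.
- round_knife (a joint): Knife's angle, rad; grows as its top moves forward (stand's +x). 0: the brass cross pin (24 mm long, parallel to the axle, 24 mm off centre) is uppermost. Starts at -5.0 to -3.9; 1 rad is 36 mm of rim, so it takes several strokes. A stiff axle (3 N at the rim) holds it where left; it turns with a file pressed on by 4 to 7 N or more, else the file slips. It may not be turned back: do not overrun.
- file: Hand file, about 160 g, loose, flat on the worktop: steel blade 120 x 24 x 5 mm with a backing plate up to z 11 mm and a black upright grip 64 mm long, 22 mm wide (y), from z 25 to 61 mm, its middle at x = -20 mm. Origin: centre of the blade's underside; x along the blade, to the front end that goes ahead in the stroke; z up.
- file_grip (a point): Point in the middle of the file's grip, 45 mm above the blade's underside and 20 mm behind its middle; gripped from above across the 22 mm width (along the file's y), and firmly, as the stroke tends to tip the file in the fingers.
- tray: Perforated steel instrument tray, fixed, 175 x 275 mm (x, y), rim 24 mm high, floor 2 mm thick. Origin: centre of its underside. Its half on the +y side holds the tweezers and the probe; the middle and the -y side are free. The pouch dispenser's bar runs across behind file and tray at x = 0.53 to 0.57 m, 230 to 300 mm above the worktop: keep the gripper in front of it.
- tweezers: Steel tweezers, 154 x 15 x 8 mm, lying in the tray along its x, about 105 mm to the +y side of its middle. Origin at the centre of the underside.
- probe: Slim steel dental probe, 144 x 17 x 9 mm, lying in the tray along its x, about 80 mm to the +y side of its middle. Origin at the centre of the underside.
Things that resemble listed ones, but are neither listed nor needed, are in the scene too. What is shaped like the stand but red is not meant.

How it is judged (in metres and radians):
On the way, in this order (a step that is already met when the one before it is completed fails the run):
1. a first forward part of the turn is done with the file pressed on the knife (knife past -3.4 rad) (value of joint round_knife above -3.4 rad and contact force between file and stand above 1 N).
2. the file is lifted off the knife and brought back (its middle behind the axle) without touching it (contact force between file and stand below 0.05 N and x of file in the frame of stand below 0 m and z of file in the frame of stand above 0.08 m), for 0.2 s.
3. the cross pin is uppermost within 0.3 rad and the file is off the knife (value of joint round_knife between -0.3 and 0.3 rad and contact force between file and stand below 0.05 N), for 0.2 s.
At the end, for the whole second after the job is handed in: The knife's cross pin is uppermost within 0.3 rad (joint between -0.3 and 0.3); the file lies flat (tilt under 0.06 rad) on the tray's floor inside its rim, at rest and let go (value of joint round_knife between -0.3 and 0.3 rad and x of file in the frame of tray between -0.075 and 0.075 m and y of file in the frame of tray between -0.125 and 0.125 m and z of file in the frame of tray below 0.007 m and angle between file's own z axis and vertical below 0.06 rad and linear speed of file below 0.02 m/s and contact force between the fingers and file below 0.1 N); the robot touches nothing.
It fails at once if the file, or anything else, presses on the stand or knife with more than 22 N (contact force between anything else and stand above 22 N).
It fails at once if the knife is dragged backward (faster than 1 rad/s) by the file (contact force between file and stand above 0.5 N and velocity of joint round_knife below -1 rad/s).
It fails at once if the gripper or arm touches the stand or its knife (contact force between any of the fingers, the arm and stand above 1 N).
It fails at once if the tweezers or the probe are moved more than 25 mm (distance of any of tweezers, probe from where it was at the start of the episode above 0.025 m).
It also fails if it takes over 72 s, if anything falls off the work surface, if the arm or the gripper's body presses on something with over 40 N, if the wrist force passes 120 N, or if a joint passes its speed limit or range.

ROBOT

A 6-joint arm with a two-finger parallel gripper is mounted at the origin on a cart in front of the work surface, level with it; the furniture and walls round the work are solid. World frame = base frame: x ahead of the robot, y to its left, z up, the work surface at z = 0. Lengths are in m, angles in degrees, forces in N, time in s.
With the tool pointing down it reaches from about 0.3 to 0.75 m from the base axis. Payload 8.5 kg.
Tool frame: the origin (TCP) lies between the finger pads; the fingertips stand 19 mm ahead of it and the grasp point (between the pads) is the TCP; z points along the fingers, y is the direction in which the jaws open and shut (so a half turn about z gives the same grasp; the last joint's range is limited). The gripper opens to 85 mm and grips with 20 to 120 N. Pads are 22 mm wide; open, the fingers measure 114 mm over their backs; the gripper's body (76 mm by 85 mm) begins 54 mm behind the grasp point. The pads swing forward as they close: fully open they stand 13 mm farther back than shut.
Start: joints at [54.872, 21.807, 74.336, -0, 83.858, -12.336], TCP at [0.213, 0.507, 0.25] pointing down, gripper open.
Joint ranges: [-178.18, 178.18], [-50.72, 133.34], [12.68, 142.11], [-81.47, 261.47], [9.98, 163.14], [-165.26, 165.26]. Speed limits (degrees/s): [136.94, 136.94, 180, 180, 180, 180].

INTERFACE

Orientations are given as a 3x3 rotation matrix whose columns are the frame's x, y, z axes.
In Python, from rig import env gives the robot as it stands.
- The arm moves only by the shell command python3 -m pendant 'ROWS' [OPENING] [FORCE]. ROWS is JSON, a list of rows, each a list of 2 entries, a list of its own where there are three numbers: the shift along the tool's x, y, z scaled (see below), then the turn, a rotation vector about the tool's x, y, z scaled (see below). A call has 1 to 20 rows; each row shifts and turns the commanded pose from where the row before left it, along the tool's axes as they then stand; what a row does not reach is not made up. The controller multiplies each number of a shift by 0.1 m and each number of a turn by pi/2 rad. A row lasts 1/8 s, in which the tool goes at most 62.5 mm and 10.7 degrees, less where a joint would pass 70% of its speed; a pose out of reach is approached as far as the arm can. A call with a number of a shift or a turn outside -1 to 1 is refused whole. A call with a gripper value outside its range is refused whole. OPENING is the gripper command: -1 is shut, 1 is fully open, values between are in proportion, set as the call begins (- or left out, the last holds). The fingers move at their own pace and stop on an object; FORCE is the grip in N (left out, the last holds). Time passes only in rows, so rows that do not move let the fingers close. It gives the time, the measured TCP pose, the force and the opening at its end, in the units of the state.
- env.observe(): the state, without advancing time (a new reading comes with each control period).
- env.get_image(name): name is "scene" or "top" or "wrist"; returns a dict with "image" (400x640x3 uint8, red, green, blue), "K" (3x3 intrinsics, pixels), "R" (3x3) and "t" (3): a world point X has camera coordinates R X + t. Camera axes: x right, y down, z forward; pixel columns grow to the right and rows downward; lengths in m; the calibration is good to about 2 mm. A picture is of the moment at which its call begins. There is no depth.
- env.close_job(): hands the job in, once; it reports no verdict.
The state is a dict: "time_s": time; "q": joint angles; "qvel": joint speeds; "joint_efforts": joint torques, N m; "position": TCP position; "tool_rot": TCP orientation; "ft_force": force on the tool from outside, world axes, zero at the start; "wrist_torque": the same for the moment, N m; "grip_width": finger opening in m.
Only numpy, scipy, OpenCV 4.12 (cv2) and the standard library are available. Lean on these libraries where they do the work, as an engineer would, in place of code of your own. Each camera call takes 0.05 s, during which the arm holds its last target.

## Working session

There is one attempt and no reset: what is moved stays moved. The work goes in short steps, Python scripts to look and compute and a shell command to move; the robot and the scene stay as the last step left them, time stands still between calls to the robot, and variables do not carry over. Pictures are saved under pics/ and viewed, and the job is handed in when it is done.

```bash
mkdir -p pics; ls; python3 - <<'E'
from rig import env
import cv2
s=env.observe(); print(s)
for n in ["scene","top","wrist"]:
    d=env.get_image(n); cv2.imwrite(f"pics/{n}0.png",d["image"][:,:,::-1]); print(n,d["K"],d["R"],d["t"])
E
```

```text
pics
{'time_s': 0.0, 'q': array([ 5.48713024e+01,  2.18415157e+01,  7.43862454e+01, -7.59557913e-04,
        8.38573864e+01, -1.23375505e+01]), 'qvel': array([-0.01966296,  0.08401031,  0.09336169, -0.03029931,  0.10818027,
       -0.04163103]), 'joint_efforts': array([ 5.16770033e-04, -4.48470497e+01, -2.31279695e+01, -1.56122592e-04,
        4.75358946e-03, -4.92133012e-06]), 'position': array([0.2129159 , 0.50682136, 0.24969805]), 'tool_rot': array([[-9.21923441e-01,  3.87371212e-01, -8.44346250e-04],
       [ 3.87372012e-01,  9.21922680e-01, -1.22301140e-03],
       [ 3.04662551e-04, -1.45459898e-03, -9.99998896e-01]]), 'ft_force': array([ 0.21455266, -0.31284047, -0.38723214]), 'wrist_torque': array([-0.00995559,  0.04969922, -0.01508471]), 'grip_width': 0.08575264056803347}
scene [[361.28567557   0.         328.6456692 ]
 [  0.         361.28567557 199.87164696]
 [  0.           0.           1.        ]] [[-0.90851307 -0.41760013  0.01463297]
 [-0.29394757  0.61382645 -0.7326745 ]
 [ 0.29698286 -0.66994569 -0.6804219 ]] [0.34671604 0.2665891  1.09888691]
top [[512.91367947   0.         317.71866083]
 [  0.         512.91367947 202.27697114]
 [  0.           0.           1.        ]] [[ 0.16371164 -0.9864923  -0.00560708]
 [-0.90488882 -0.1479007  -0.39912605]
 [ 0.39290548  0.07041537 -0.91687892]] [-0.22102655  0.38785766  1.65381715]
wrist [[325.01500893   0.         319.74583239]
 [  0.         325.01500893 197.45484261]
 [  0.           0.           1.        ]] [[ 0.38743671  0.92189414 -0.00199868]
 [ 0.88675187 -0.37207311  0.27428585]
 [ 0.25211886 -0.10804074 -0.96164613]] [-0.54829051 -0.03623459  0.37981276]
```

View pics/scene0.png

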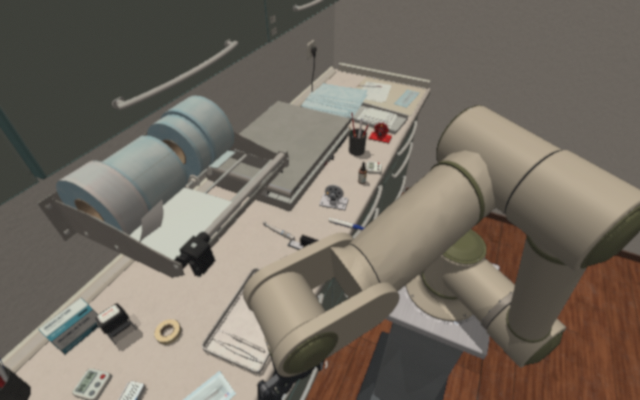

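View pics/top0.png

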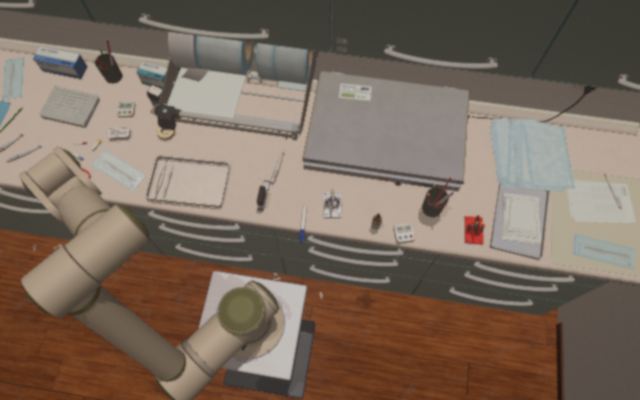

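View pics/wrist0.png

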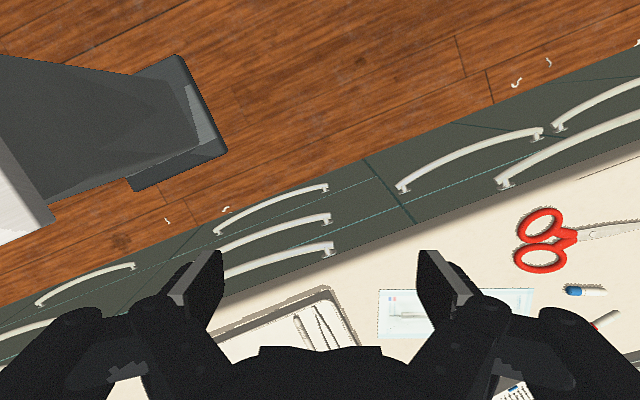

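Top: the tray is at about (188,182), the file candidate (black grip) at (265,190), the grey stand at (332,205), and the red look-alike stand at (474,230). I'll zoom in.

```bash
python3 - <<'E'
import cv2
a=cv2.imread("pics/top0.png")
cv2.imwrite("pics/top0c.png",cv2.resize(a[140:250,140:360],None,fx=3.6,fy=3.6,interpolation=cv2.INTER_CUBIC))
a=cv2.imread("pics/scene0.png")
cv2.imwrite("pics/sc0c.png",cv2.resize(a[170:370,200:400],None,fx=3,fy=3,interpolation=cv2.INTER_CUBIC))
E
```

```text
(no output)
```

View pics/top0c.png

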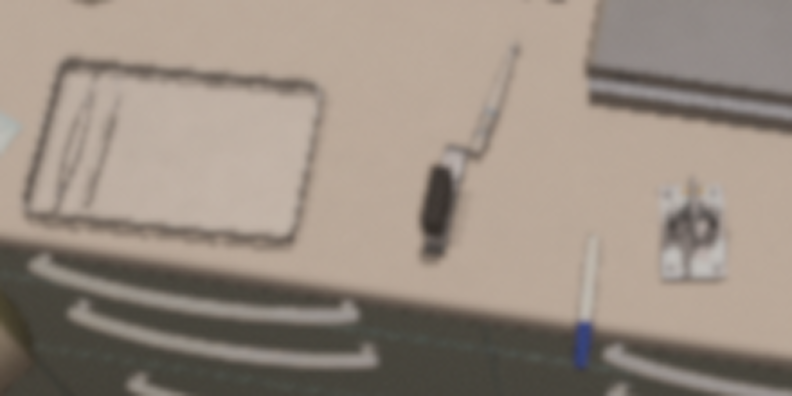

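View pics/sc0c.png

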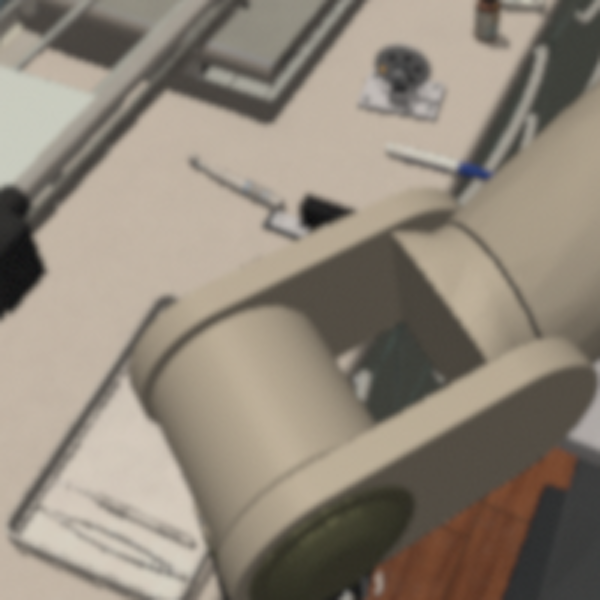

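```bash
cat > h.py <<'E'
import numpy as np, cv2
from rig import env
def ray(d,u,v):
    K,R,t=d["K"],d["R"],d["t"]
    c=-R.T@t; w=R.T@np.linalg.solve(K,[u,v,1.]); return c,w
def plane(d,u,v,z):
    c,w=ray(d,u,v); return c+w*(z-c[2])/w[2]
def tri(obs):
    A=np.zeros((3,3));b=np.zeros(3)
    for d,u,v in obs:
        c,w=ray(d,u,v); w=w/np.linalg.norm(w); P=np.eye(3)-np.outer(w,w); A+=P;b+=P@c
    return np.linalg.solve(A,b)
def proj(d,X):
    p=d["K"]@(d["R"]@np.asarray(X,float)+d["t"]); return p[:2]/p[2]
def snap(n,f):
    d=env.get_image(n); cv2.imwrite("pics/"+f+".png",d["image"][:,:,::-1])
    np.savez("pics/"+f+".npz",K=d["K"],R=d["R"],t=d["t"],image=d["image"]); return d
def load(f):
    return dict(np.load("pics/"+f+".npz"))
E
python3 - <<'E'
from h import *
np.set_printoptions(precision=4,suppress=True)
d=snap("top","top1")
f=lambda u,v,z: plane(d,u/3.6+140,v/3.6+140,z)
print("grip",f(438,200,.05)); print("front blade",f(458,152,.005)); print("rear",f(432,252,.005))
print("stand corners",[f(*c,.01) for c in [(662,187),(724,187),(726,277),(661,278)]])
print("tray",[f(*c,.024) for c in [(65,62),(322,88),(294,240),(26,213)]])
E
```

```text
grip [0.4253 0.0432 0.05  ]
front blade [0.4992 0.0432 0.005 ]
rear [0.3888 0.0464 0.005 ]
stand corners [array([ 0.4918, -0.1648,  0.01  ]), array([ 0.5017, -0.2253,  0.01  ]), array([ 0.4071, -0.2412,  0.01  ]), array([ 0.3959, -0.1792,  0.01  ])]
tray [array([0.5255, 0.4532, 0.024 ]), array([0.5385, 0.1891, 0.024 ]), array([0.3721, 0.1775, 0.024 ]), array([0.3577, 0.4429, 0.024 ])]
```

```bash
python3 -m pendant '[[[0,0,0],[0,0,-0.085]],[[0,0,0],[0,0,-0.085]],[[0,0,0],[0,0,-0.085]],[[-0.2,-0.45,0],[0,0,0]],[[-0.2,-0.45,0],[0,0,0]],[[-0.2,-0.45,0],[0,0,0]],[[-0.2,-0.45,0],[0,0,0]],[[-0.2,-0.45,0],[0,0,0]],[[-0.2,-0.45,0],[0,0,0]],[[-0.2,-0.45,0],[0,0,0]],[[-0.2,-0.45,0],[0,0,0]],[[-0.2,-0.45,0],[0,0,0]],[[-0.1,-0.45,0],[0,0,0]],[[0,0,0],[0,0,0]]]' 1
python3 - <<'E'
from h import *
np.set_printoptions(precision=4,suppress=True)
d=snap("wrist","w1"); print(env.observe()["tool_rot"],-d["R"].T@d["t"])
E
```

```text
time_s: 1.95
position: [0.4049, 0.0553, 0.2501]
tool_rot: [[-1.0, 0.002, -0.0], [0.002, 1.0, -0.0], [0.0, -0.0, -1.0]]
ft_force: [0.0, 0.4, 0.0]
grip_width: 0.0853
[[-1.      0.0001 -0.0005]
 [ 0.0001  1.      0.0002]
 [ 0.0005  0.0002 -1.    ]] [0.3353 0.0545 0.3745]
```

View pics/w1.png

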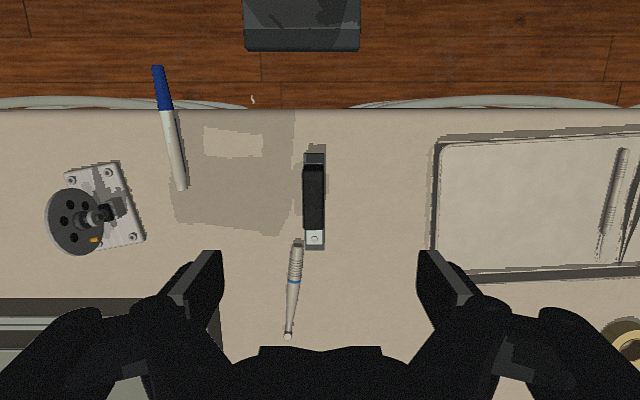

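Wrist view: the file is at (314,197) (black grip rows 165-230, blade rows 145-249, bright front end at (315,240)). A handpiece (293,290) lies off its front corner. The stand is at (95,215) with the brass pin at (95,240), and the marker is at (170,130). Things that could be taken for the file: handpiece (293,290), marker (170,130). For the stand: the red one, out of view (top (474,230)). I choose the black-gripped block and the grey stand, and will confirm in a crop from a second view.

```bash
python3 -m pendant '[[[0,-0.6,0],[0,0,0]],[[0,-0.6,0],[0,0,0]],[[0,-0.3,0],[0,0,0]],[[0,0,0],[0,0,0]]]'
python3 - <<'E'
from h import *
np.set_printoptions(precision=4,suppress=True)
d=snap("wrist","w2"); print(-d["R"].T@d["t"])
a=cv2.imread("pics/w1.png")[130:270,240:400];b=cv2.imread("pics/w2.png")
cv2.imwrite("pics/c1.png",cv2.resize(a,None,fx=4,fy=4))
E
```

```text
time_s: 2.5
position: [0.4047, -0.0928, 0.2502]
tool_rot: [[-1.0, -0.001, -0.0], [-0.001, 1.0, 0.0], [0.0, 0.0, -1.0]]
ft_force: [-0.7, 1.0, 0.2]
grip_width: 0.0855
[ 0.3351 -0.0939  0.3745]
```

View pics/w2.png

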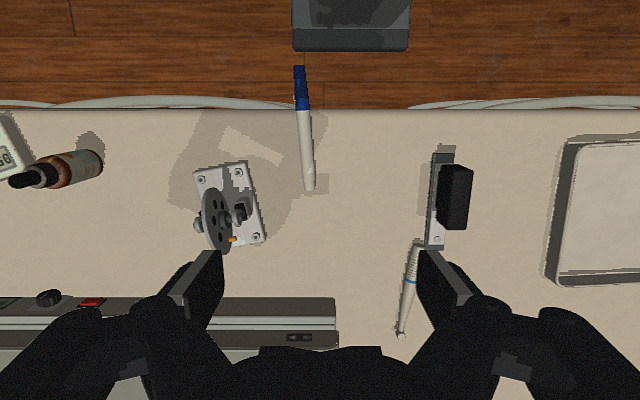

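View pics/c1.png

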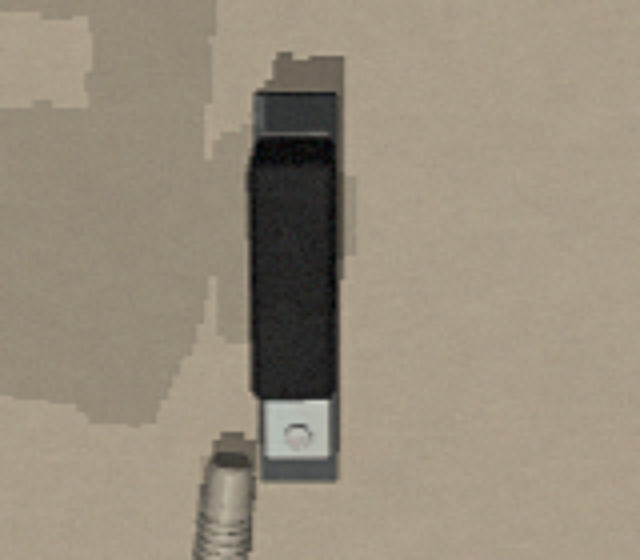

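The crop confirms the file: dark steel blade, light backing plate with a hole at the front (bottom of the image), black grip. Next I'll enlarge w2.

```bash
python3 - <<'E'
from h import *
b=cv2.imread("pics/w2.png")
cv2.imwrite("pics/c2.png",cv2.resize(b[150:270,180:280],None,fx=5,fy=5))
cv2.imwrite("pics/c3.png",cv2.resize(b[140:260,410:490],None,fx=5,fy=5))
b=cv2.imread("pics/w1.png")
cv2.imwrite("pics/c4.png",cv2.resize(b[150:270,30:160],None,fx=5,fy=5))
E
```

```text
(no output)
```

View pics/c2.png

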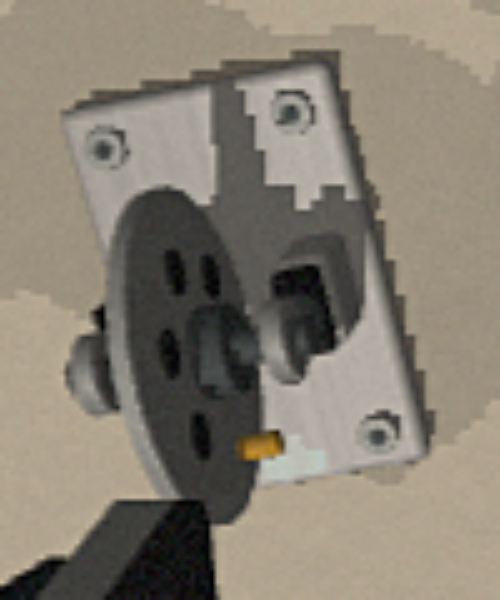

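View pics/c3.png

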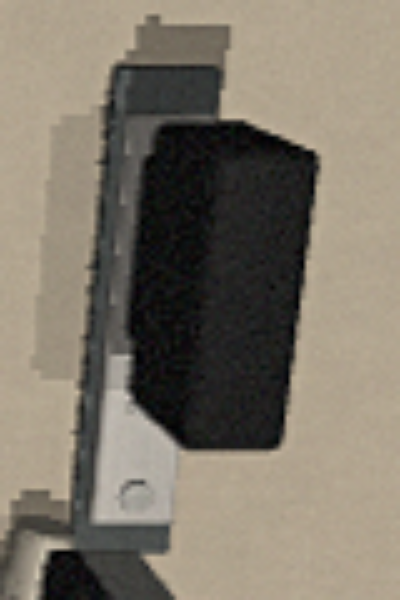

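View pics/c4.png

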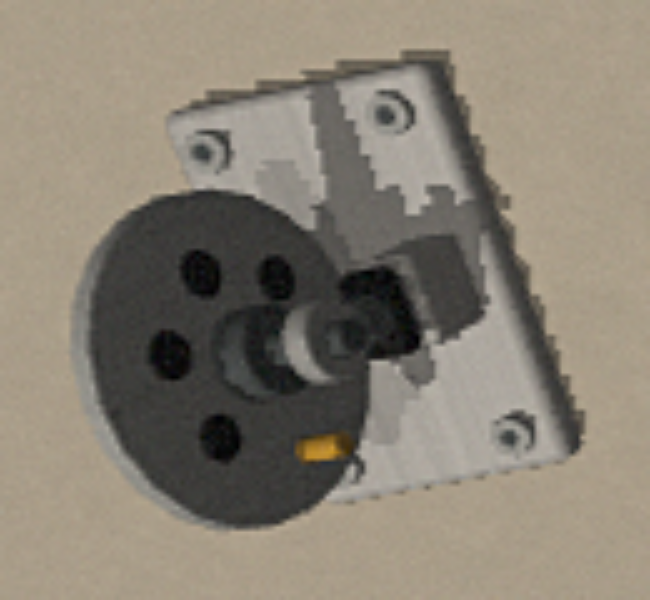

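```bash
python3 - <<'E'
from h import *
np.set_printoptions(precision=4,suppress=True)
d1,d2=load("w1"),load("w2")
A=lambda u,v:(d1,u/5+30,v/5+150); B=lambda u,v:(d2,u/5+180,v/5+150)
F=lambda u,v:(d1,u/4+240,v/4+130); G=lambda u,v:(d2,u/5+410,v/5+140)
for n,a,b in [("s1",(210,152),(106,148)),("s2",(388,115),(292,111)),("s3",(514,434),(378,432)),("c1",(170,112),(65,112)),("c2",(430,62),(325,63)),("c3",(575,460),(427,455)),("pin",(345,445),(278,443))]:
    print(n,tri([A(*a),B(*b)]))
for n,a,b in [("hole",(298,436),(137,494)),("gripFR",(330,396),(283,448)),("gripRR",(334,150),(318,155)),("rearL",(256,93),(115,68)),("rearR",(337,93),(220,68)),("frontR",(338,480),(168,550)),("frontL",(262,480),(78,548))]:
    print(n,tri([F(*a),G(*b)]))
P=lambda a,z:plane(F(*a)[0],*F(*a)[1:],z)
print("w1 @5mm",P((256,93),.005),P((337,93),.005),P((338,480),.005),P((262,480),.005), "grip top",P((250,398),.061),P((330,396),.061),P((334,150),.061),P((250,150),.061))
Q=lambda a,z,f:plane(*f(*a),z)
print("base",[Q(a,.01,A) for a in [(170,112),(430,62),(575,460)]],[Q(a,.01,B) for a in [(65,112),(325,63),(427,455)]])
E
```

```text
s1 [ 0.4177 -0.2295  0.0116]
s2 [ 0.4087 -0.1859  0.0135]
s3 [ 0.4875 -0.171   0.0115]
c1 [ 0.4095 -0.2392  0.0086]
c2 [ 0.3986 -0.1797  0.0051]
c3 [ 0.4963 -0.1606  0.0059]
pin [ 0.4744 -0.1849  0.0488]
hole [0.4901 0.0476 0.0123]
gripFR [0.458  0.0568 0.0626]
gripRR [0.3962 0.0578 0.0588]
rearL [0.3887 0.036  0.0018]
rearR [0.3884 0.0592 0.004 ]
frontR [0.5083 0.0598 0.0046]
frontL [0.5066 0.0364 0.0076]
w1 @5mm [0.3882 0.0362 0.005 ] [0.3882 0.0592 0.005 ] [0.5082 0.0598 0.005 ] [0.5082 0.0362 0.005 ] grip top [0.4589 0.0362 0.061 ] [0.4584 0.0569 0.061 ] [0.3941 0.0578 0.061 ] [0.3941 0.0373 0.061 ]
base [array([ 0.4089, -0.238 ,  0.01  ]), array([ 0.3975, -0.1766,  0.01  ]), array([ 0.495 , -0.1583,  0.01  ])] [array([ 0.4094, -0.2386,  0.01  ]), array([ 0.3981, -0.1786,  0.01  ]), array([ 0.494 , -0.1598,  0.01  ])]
```

```bash
python3 - <<'E'
from h import *
np.set_printoptions(precision=4,suppress=True)
b=cv2.imread("pics/w2.png")
cv2.imwrite("pics/c5.png",cv2.resize(b[270:360,200:350],None,fx=4,fy=4))
b=cv2.imread("pics/w1.png")
cv2.imwrite("pics/c6.png",cv2.resize(b[270:390,100:250],None,fx=4,fy=4))
E
```

```text
(no output)
```

View pics/c5.png

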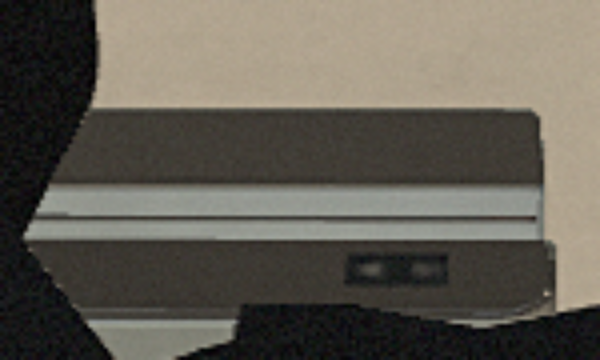

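View pics/c6.png

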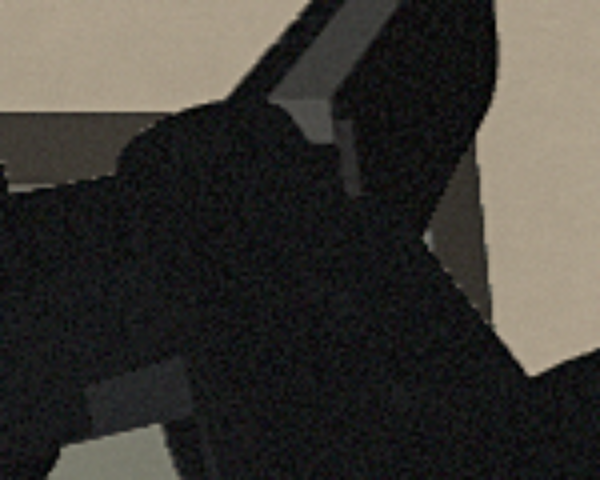

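```bash
python3 - <<'E'
from h import *
np.set_printoptions(precision=4,suppress=True)
d=load("w2"); p=plane(d,300,297.5,0.0); print(p)
for z in [.05,.08,.1,.12]: print(z,plane(d,300,347,z))
t=load("top1")
for z in [0,.05,.08,.1]: print(z, plane(t,306,167,z), plane(t,306,180,z))
E
```

```text
[ 0.5785 -0.1197  0.    ]
0.05 [ 0.6134 -0.1173  0.05  ]
0.08 [ 0.5877 -0.1152  0.08  ]
0.1 [ 0.5706 -0.1137  0.1   ]
0.12 [ 0.5534 -0.1123  0.12  ]
0 [ 0.585  -0.0835  0.    ] [ 0.5329 -0.0926  0.    ]
0.05 [ 0.5596 -0.0893  0.05  ] [ 0.5091 -0.0981  0.05  ]
0.08 [ 0.5444 -0.0928  0.08  ] [ 0.4948 -0.1015  0.08  ]
0.1 [ 0.5342 -0.0951  0.1   ] [ 0.4852 -0.1037  0.1   ]
```

```bash
python3 -m pendant '[[[-0.1,0.5,0],[0,0,0]],[[-0.12,0.5,0],[0,0,0]],[[0,0.4,0],[0,0,0]],[[0,0,0.5],[0,0,0]],[[0,0,0.5],[0,0,0]],[[0,0,0.2],[0,0,0]],[[0,0,0],[0,0,0]]]' 1
python3 - <<'E'
from h import *
snap("wrist","w3")
E
```

```text
time_s: 3.42
position: [0.4253, 0.0492, 0.1296]
tool_rot: [[-1.0, -0.005, -0.003], [-0.005, 1.0, 0.001], [0.003, 0.001, -1.0]]
ft_force: [-0.4, 0.2, 1.0]
grip_width: 0.0856
```

View pics/w3.png

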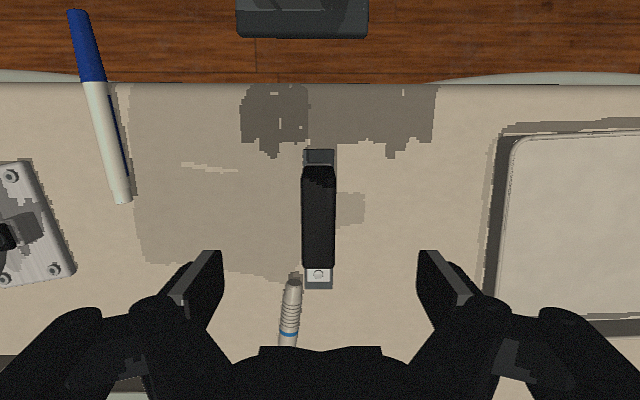

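The file sits centred between the jaws (column 318, jaws at 222/418). I'll descend and grip at 120 N.

```bash
python3 -m pendant '[[[0,-0.01,0.4],[0,0,0]],[[0,0,0.3],[0,0,0]],[[0,0,0.16],[0,0,0]],[[0,0,0],[0,0,0]]]' 1
python3 -m pendant '[[[0,0,0],[0,0,0]],[[0,0,0],[0,0,0]],[[0,0,0],[0,0,0]],[[0,0,0],[0,0,0]],[[0,0,0],[0,0,0]],[[0,0,0],[0,0,0]]]' -1 120
```

```text
time_s: 3.98
position: [0.4265, 0.0471, 0.0447]
tool_rot: [[-1.0, -0.003, 0.0], [-0.003, 1.0, 0.0], [-0.0, 0.0, -1.0]]
ft_force: [-0.1, 0.7, -0.2]
grip_width: 0.0856
time_s: 4.72
position: [0.4265, 0.0467, 0.0449]
tool_rot: [[-1.0, -0.003, 0.001], [-0.003, 1.0, -0.0], [-0.001, -0.0, -1.0]]
ft_force: [-1.9, 1.1, 7.6]
grip_width: 0.0205
```

```bash
python3 -m pendant '[[[0,0,-0.2],[0,0,0]],[[0,0,-0.5],[0,0,0]],[[0,0,-0.5],[0,0,0]],[[0,0,-0.3],[0,0,0]],[[0,0,0],[0,0,0]]]'
python3 -m pendant '[[[0.08,-0.517,0],[0,0,0]],[[0.08,-0.517,0],[0,0,0]],[[0.08,-0.517,0],[0,0,0]],[[0.08,-0.517,0],[0,0,0]],[[0.08,-0.517,0],[0,0,0]],[[0,0,0],[0,0,-0.06]],[[0,0,0],[0,0,-0.06]],[[0,0,0],[0,0,0]],[[0,0,0],[0,0,0]]]'
python3 - <<'E'
from h import *
snap("wrist","w4");snap("scene","s4");d=snap("top","t4"); print(env.observe())
E
```

```text
time_s: 5.35
position: [0.4268, 0.0465, 0.1958]
tool_rot: [[-1.0, -0.003, 0.004], [-0.003, 1.0, -0.001], [-0.004, -0.001, -1.0]]
ft_force: [-0.2, -0.3, -2.4]
grip_width: 0.0205
time_s: 6.48
position: [0.3868, -0.2117, 0.1936]
tool_rot: [[-0.982, -0.189, -0.001], [-0.189, 0.982, 0.001], [0.001, 0.001, -1.0]]
ft_force: [0.1, 0.4, -2.1]
grip_width: 0.0202
{'time_s': 6.625, 'q': array([-4.41360117e+01,  1.42193204e+01,  9.60494086e+01,  1.09579959e-04,
        6.97535044e+01, -1.45058803e+02]), 'qvel': array([-0.12697993, -0.19930724, -0.14771818,  0.07508783,  0.1674775 ,
       -0.25376309]), 'joint_efforts': array([-3.37865402e-02, -3.50937474e+01, -2.05878192e+01,  9.35866818e-03,
       -1.06927965e-02,  1.50382082e-02]), 'position': array([ 0.38700858, -0.21178877,  0.19409717]), 'tool_rot': array([[-9.81883511e-01, -1.89485339e-01, -2.77246737e-04],
       [-1.89485413e-01,  9.81883498e-01,  2.71509077e-04],
       [ 2.20777007e-04,  3.19124498e-04, -9.99999925e-01]]), 'ft_force': array([-0.14418816, -0.5546143 , -2.32839099]), 'wrist_torque': array([-0.01611654,  0.00967793,  0.04465486]), 'grip_width': 0.02043100318299264}
```

View pics/w4.png

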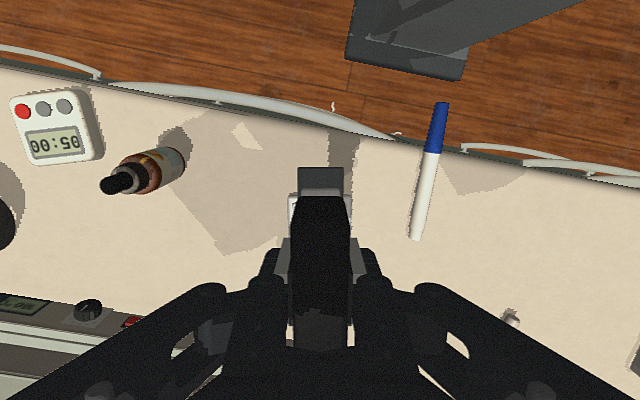

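View pics/s4.png

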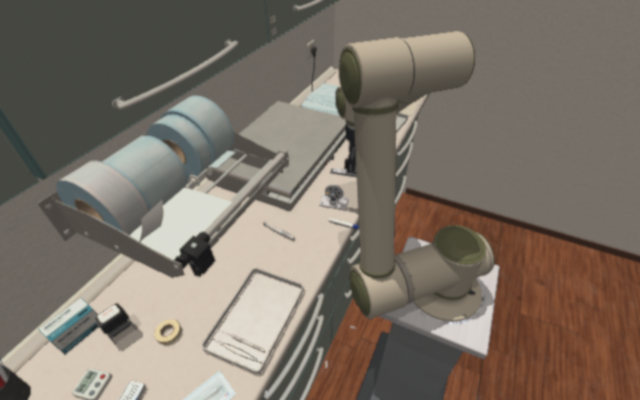

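The file hangs straight in the fingers (column 320, rows 168-350) over the stand. Now I'll feel down for the disc.

```bash
python3 -m pendant '[[[0,0,0.3],[0,0,0]],[[0,0,0.2],[0,0,0]],[[0,0,0],[0,0,0]],[[0,0,0],[0,0,0]]]'
for i in 1 2 3; do python3 -m pendant '[[[0,0,0.02],[0,0,0]],[[0,0,0],[0,0,0]]]' | egrep 'pos|ft'; done; python3 -c "
from rig import env; s=env.observe();print(s['ft_force'],s['wrist_torque'],s['position'])"
```

```text
time_s: 7.12
position: [0.3874, -0.2122, 0.1451]
tool_rot: [[-0.982, -0.19, 0.001], [-0.19, 0.982, -0.001], [-0.001, -0.001, -1.0]]
ft_force: [0.1, -0.6, -1.9]
grip_width: 0.0205
position: [0.3871, -0.212, 0.1426]
ft_force: [-0.3, 0.4, -1.7]
position: [0.387, -0.2119, 0.1403]
ft_force: [-0.2, -0.1, -2.3]
position: [0.387, -0.2119, 0.1382]
ft_force: [-0.4, -0.2, -2.2]
[-0.42379351 -0.15579947 -2.2343916 ] [ 0.03210509  0.03493645 -0.01871729] [ 0.38698458 -0.21192456  0.13816638]
```

```bash
for i in 1 2 3 ; do python3 -m pendant '[[[0,0,0.015],[0,0,0]],[[0,0,0],[0,0,0]]]' | egrep 'pos|ft'; python3 -c "
from rig import env; s=env.observe();print(s['wrist_torque'])"; done
```

```text
position: [0.387, -0.212, 0.1367]
ft_force: [0.3, 0.2, -2.4]
[0.00268557 0.00275954 0.00493312]
position: [0.387, -0.2119, 0.1352]
ft_force: [-0.2, -1.2, -1.2]
[-0.01812648  0.05469432 -0.01629417]
position: [0.3871, -0.2121, 0.1338]
ft_force: [0.3, 0.1, -1.4]
[-0.00430077 -0.01851608 -0.0828477 ]
```

```bash
for i in 1 2 3 ; do python3 -m pendant '[[[0,0,0.015],[0,0,0]],[[0,0,0],[0,0,0]]]' | egrep 'pos|ft'; python3 -c "
from rig import env; s=env.observe();print(s['wrist_torque'])"; done
```

```text
position: [0.3871, -0.2121, 0.1324]
ft_force: [-1.4, 0.4, 2.4]
[ 0.08199571 -0.02813243  0.03945906]
position: [0.3871, -0.2121, 0.131]
ft_force: [-2.1, -0.3, 4.7]
[0.10026791 0.00874827 0.00477554]
position: [0.3871, -0.2121, 0.1296]
ft_force: [-3.0, 0.1, 7.5]
[ 0.14142764 -0.02344937  0.04478098]
```

```bash
python3 -m pendant '[[[-0.06,0,0],[0,0,0]],[[-0.08,0,0],[0,0,0]],[[-0.08,0,0],[0,0,0]],[[-0.08,0,0],[0,0,0]]]'; python3 -c "
from rig import env; s=env.observe();print(s['wrist_torque'])"
```

```text
time_s: 9.88
position: [0.4166, -0.2064, 0.1297]
tool_rot: [[-0.982, -0.19, -0.0], [-0.19, 0.982, -0.0], [0.0, -0.0, -1.0]]
ft_force: [-4.0, -0.3, 7.5]
grip_width: 0.0203
[0.06532923 0.45731283 0.01787572]
```

```bash
for i in 1 2; do python3 -m pendant '[[[-0.08,0,0],[0,0,0]],[[-0.09,0,0],[0,0,0]],[[-0.09,0,0],[0,0,0]]]' | egrep 'pos|ft'; done; python3 - <<'E'
from h import *
snap("top","t5"); snap("scene","s5"); s=env.observe(); print(s["ft_force"],s["wrist_torque"],s["time_s"])
E
```

```text
position: [0.442, -0.2013, 0.1297]
ft_force: [-3.8, -0.1, 8.1]
position: [0.4674, -0.1963, 0.1296]
ft_force: [-3.7, -0.1, 7.4]
[-0.38497364  1.56466264  7.39459567] [ 0.20503657  0.28996262 -0.03126914] 10.725
```

```bash
python3 -m pendant '[[[0,0,-0.1],[0,0,0]],[[0,0,-0.2],[0,0,0]],[[0.2,0,-0.2],[0,0,0]],[[0.4,0,0],[0,0,0]],[[0.3,0,0],[0,0,0]],[[0,0,0],[0,0,0]],[[0,0,0],[0,0,0]],[[0,0,0],[0,0,0]],[[0,0.5,0],[0,0,0]],[[0,0.5,-0.2],[0,0,0]],[[0,0.4,-0.3],[0,0,0]],[[0,0,0],[0,0,0]],[[0,0,0],[0,0,0]]]'
python3 - <<'E'
from h import *
snap("wrist","w5");snap("scene","s6");snap("top","t6")
a=cv2.imread("pics/s6.png");cv2.imwrite("pics/s6c.png",cv2.resize(a[140:240,270:400],None,fx=5,fy=5))
E
```

```text
time_s: 12.35
position: [0.3529, -0.0761, 0.2291]
tool_rot: [[-0.982, -0.191, -0.0], [-0.191, 0.982, -0.0], [0.0, -0.0, -1.0]]
ft_force: [0.5, -0.8, -2.5]
grip_width: 0.0204
```

View pics/w5.png

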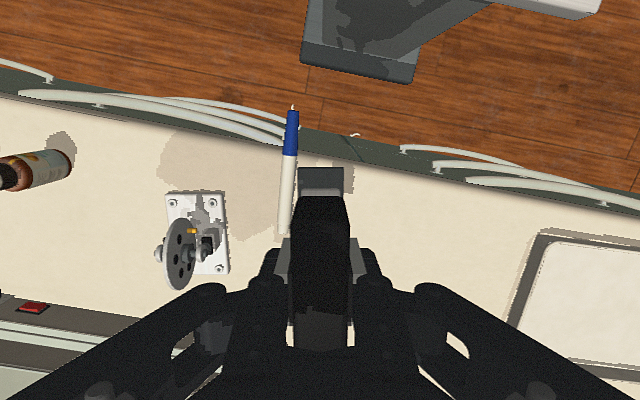

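View pics/s6c.png

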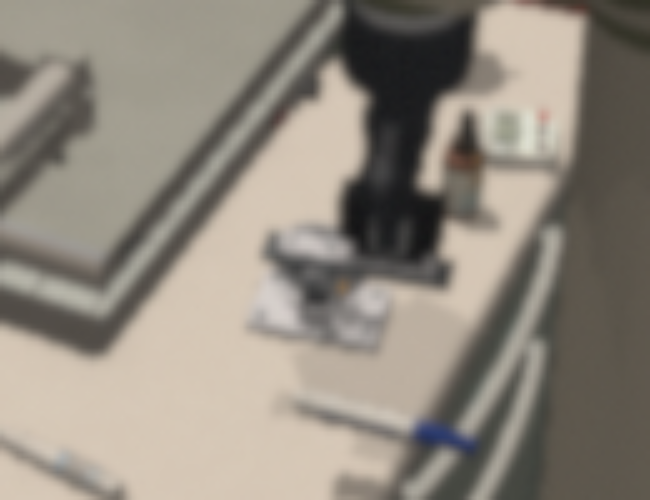

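The pin is now at about (191,231), on the rear side of the disc. I'll compute the angle from the brass mask.

```bash
cat > pin.py <<'E'
from h import *
import sys
def pin(f,h=0.053,box=None):
    d=load(f); im=d["image"]; hsv=cv2.cvtColor(im,cv2.COLOR_RGB2HSV)
    m=cv2.inRange(hsv,(12,140,100),(28,255,255))
    u,v=proj(d,(0.452,-0.1995,0.06)); M=np.zeros_like(m); cv2.circle(M,(int(u),int(v)),50,255,-1); m&=M
    ys,xs=np.nonzero(m); print("n",len(xs),xs.mean(),ys.mean(),xs.min(),xs.max(),ys.min(),ys.max())
    a=np.radians(10.75); ex=np.array([np.cos(a),np.sin(a),0]);ey=np.array([-np.sin(a),np.cos(a),0])
    o=np.array([0.452,-0.1995,h]); c,w=ray(d,xs.mean(),ys.mean())
    # visible part of pin, y'=2..12 mm; mean at 7
    for yy in (.005,.007,.009):
        P=c+w*((yy-(c-o)@ey)/(w@ey)); q=P-o; print(yy,"x",q@ex,"z",q[2],"r",np.hypot(q@ex,q[2]),"angle",np.arctan2(q@ex,q[2]))
if __name__=="__main__":
    for f in sys.argv[1:]: pin(f)
E
python3 pin.py w2 w1 w5
python3 - <<'E'
import cv2
b=cv2.imread("pics/w5.png"); cv2.imwrite("pics/w5c.png",cv2.resize(b[185:295,140:240],None,fx=5,fy=5))
E
```

```text
n 29 231.72413793103448 238.93103448275863 228 235 237 241
0.005 x 0.025248094110730732 z -0.006923053745631909 r 0.026180048307618223 angle 1.8384196023655588
0.007 x 0.02325160199586132 z -0.0014753982986643946 r 0.023298364653203535 angle 1.6341649887252772
0.009 x 0.021255109880992017 z 0.003972257148303009 r 0.021623101602343934 angle 1.386042740774996
n 34 93.38235294117646 239.41176470588235 89 98 237 241
0.005 x 0.023750714062316963 z -0.00299909556733597 r 0.023939318968841928 angle 1.6964054369872574
0.007 x 0.023067041142046288 z -0.0005628605983163462 r 0.0230739073219512 angle 1.595192560509439
0.009 x 0.022383368221775602 z 0.0018733743707032777 r 0.022461627378362454 angle 1.487296005689713
n 48 191.5 230.08333333333334 187 196 228 232
0.005 x -0.017959888271101388 z -0.016168658910223906 r 0.02416574264668082 angle -2.303757821078185
0.007 x -0.019850852335746665 z -0.0114257091378367 r 0.022904217248316167 angle -2.093064700794511
0.009 x -0.02174181640039204 z -0.0066827593654493825 r 0.022745677680052923 angle -1.868999843589106
```

View pics/w5c.png

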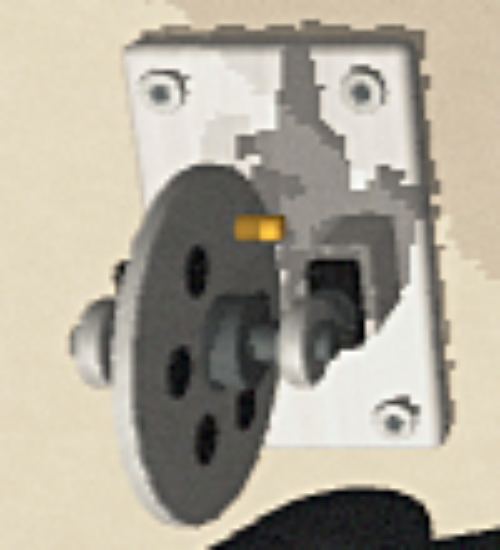

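Angle by constraining r = 24 mm: about -2.28 rad now, -4.6 at the start. The turn agrees with the 82 mm of rim, so there was no slip and 82 mm remain. Second stroke: 66 mm first, then look.

```bash
python3 -m pendant '[[[0,-0.5,0],[0,0,0]],[[0,-0.5,0],[0,0,0]],[[-0.08,-0.4,0],[0,0,0]],[[0,0,0],[0,0,0]],[[0,0,0.4],[0,0,0]],[[0,0,0.4],[0,0,0]],[[0,0,0.08],[0,0,0]],[[0,0,0],[0,0,0]],[[0,0,0],[0,0,0]]]'
```

```text
time_s: 13.62
position: [0.3875, -0.2124, 0.1426]
tool_rot: [[-0.982, -0.19, 0.002], [-0.19, 0.982, -0.002], [-0.001, -0.002, -1.0]]
ft_force: [-1.1, -0.2, -1.0]
grip_width: 0.0206
```

```bash
python3 -m pendant '[[[0,0,0.06],[0,0,0]],[[0,0,0.03],[0,0,0]],[[0,0,0],[0,0,0]]]' | egrep 'pos|ft'; python3 -m pendant '[[[0,0,0.02],[0,0,0]],[[0,0,0.018],[0,0,0]],[[0,0,0],[0,0,0]]]' | egrep 'pos|ft'
```

```text
position: [0.3872, -0.2121, 0.1325]
ft_force: [-1.1, 0.2, 2.1]
position: [0.3872, -0.2122, 0.129]
ft_force: [-2.8, 0.5, 8.2]
```

```bash
python3 -m pendant '[[[-0.06,0,0],[0,0,0]],[[-0.08,0,0],[0,0,0]],[[-0.08,0,0],[0,0,0]],[[-0.08,0,0],[0,0,0]],[[-0.09,0,0],[0,0,0]],[[-0.09,0,0],[0,0,0]],[[-0.09,0,0],[0,0,0]],[[-0.09,0,0],[0,0,0]],[[0,0,0],[0,0,0]]]' | egrep 'pos|ft'
python3 -m pendant '[[[0,0,-0.1],[0,0,0]],[[0,0,-0.2],[0,0,0]],[[0.2,0,-0.2],[0,0,0]],[[0.4,0,0],[0,0,0]],[[0.2,0,0],[0,0,0]],[[0,0,0],[0,0,0]],[[0,0,0],[0,0,0]],[[0,0,0],[0,0,0]],[[0,0.5,0],[0,0,0]],[[0,0.5,-0.2],[0,0,0]],[[0,0.4,-0.3],[0,0,0]],[[0,0,0],[0,0,0]],[[0,0,0],[0,0,0]]]'
python3 - <<'E'
from h import *
snap("wrist","w6")
b=cv2.imread("pics/w6.png"); cv2.imwrite("pics/w6c.png",cv2.resize(b[175:305,130:240],None,fx=4,fy=4))
E
python3 pin.py w6
```

```text
position: [0.4525, -0.1994, 0.1292]
ft_force: [0.3, 0.9, 8.9]
time_s: 17.12
position: [0.347, -0.0773, 0.2283]
tool_rot: [[-0.982, -0.191, -0.0], [-0.191, 0.982, -0.0], [0.0, -0.0, -1.0]]
ft_force: [-0.3, -0.4, -1.8]
grip_width: 0.0205
n 92 171.44565217391303 260.5869565217391 157 183 258 263
0.005 x -0.014464581692506952 z 0.03330080687888536 r 0.03630658152902895 angle -0.40977295609982467
0.007 x -0.01649853282520803 z 0.03729138178355334 r 0.04077804238448924 angle -0.41653433191394035
0.009 x -0.018532483957909154 z 0.04128195668822137 r 0.04525099899072224 angle -0.42195922376972606
```

View pics/w6c.png

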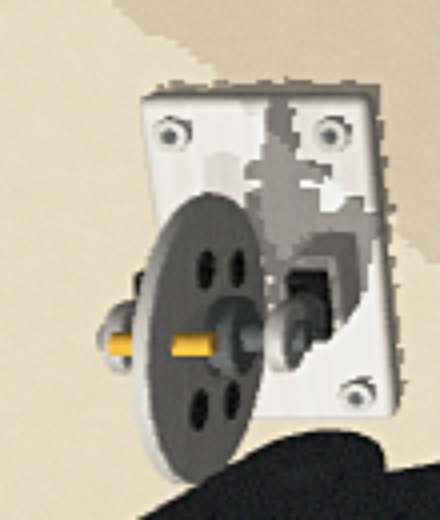

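The pin now shows on both sides of the disc at about (171,261). Recomputing from its near end.

```bash
python3 - <<'E'
from h import *
d=load("w6");a=np.radians(10.75); ex=np.array([np.cos(a),np.sin(a),0]);ey=np.array([-np.sin(a),np.cos(a),0])
o=np.array([0.452,-0.1995,0.053])
for (u,v),yy in [((183.7,260.8),.012),((178.5,261.1),.0075),((160,261),-.009),((157,261),-.012)]:
    c,w=ray(d,u,v);P=c+w*((yy-(c-o)@ey)/(w@ey)); q=P-o; print(q@ex,q[2],np.hypot(q@ex,q[2]),np.arctan2(q@ex,q[2]))
for th in (-.6,-.5,-.4,-.3,-.2,-.1,0):
    print(th,[proj(d,o+.024*(np.sin(th)*ex+np.array([0,0,np.cos(th)]))+yy*ey).round(1) for yy in (-.012,.012)])
print(proj(d,o+ey*.012),proj(d,[*(o[:2]),.01]+ex*.05+ey*.032),proj(d,[*(o[:2]),.01]-ex*.05+ey*.032))
E
```

```text
-0.009824856685739096 0.02451866003279351 0.026413869438214044 -0.38111774880726973
-0.009905216901292762 0.025323958464462774 0.027192208335688584 -0.3728453189783708
-0.010581694506461499 0.026608843218062776 0.028635690947339178 -0.37850120045983393
-0.010361273921490456 0.026204100273273516 0.028178198459233184 -0.37654027924731864
-0.6 [array([159.8, 254.8]), array([185.3, 254.9])]
-0.5 [array([159.5, 257.4]), array([185. , 257.5])]
-0.4 [array([159.2, 260. ]), array([184.8, 260.1])]
-0.3 [array([159.1, 262.5]), array([184.7, 262.7])]
-0.2 [array([159.2, 265.1]), array([184.7, 265.2])]
-0.1 [array([159.3, 267.6]), array([184.8, 267.7])]
0 [array([159.6, 269.9]), array([185.1, 270. ])]
[194.53634776 258.43978442] [229.24042429 280.47928308] [222.68804407 199.27231617]
```

Pin angle is about -0.38 (image) or -0.45 (odometry). Final short stroke: 14 mm.

```bash
python3 -m pendant '[[[0,-0.5,0],[0,0,0]],[[0,-0.5,0],[0,0,0]],[[-0.25,-0.4,0],[0,0,0]],[[-0.25,0,0],[0,0,0]],[[0,0,0.4],[0,0,0]],[[0,0,0.4],[0,0,0]],[[0,0,0.06],[0,0,0]],[[0,0,0],[0,0,0]],[[0,0,0],[0,0,0]]]'
python3 -m pendant '[[[0,0,0.06],[0,0,0]],[[0,0,0.03],[0,0,0]],[[0,0,0],[0,0,0]]]' | egrep 'pos|ft'
```

```text
time_s: 18.3
position: [0.4229, -0.2058, 0.1437]
tool_rot: [[-0.982, -0.19, 0.002], [-0.19, 0.982, -0.002], [-0.002, -0.002, -1.0]]
ft_force: [-0.6, -0.4, -1.5]
grip_width: 0.0203
position: [0.4224, -0.2052, 0.1336]
ft_force: [-0.5, -0.4, 0.7]
```

```bash
python3 -m pendant '[[[0,0,0.02],[0,0,0]],[[0,0,0.024],[0,0,0]],[[0,0,0],[0,0,0]]]' | egrep 'pos|ft'
python3 -m pendant '[[[-0.07,0,0],[0,0,0]],[[-0.07,0,0],[0,0,0]],[[0,0,0],[0,0,0]]]' | egrep 'pos|ft'
python3 -m pendant '[[[0,0,-0.1],[0,0,0]],[[0,0,-0.2],[0,0,0]],[[0.2,0,-0.2],[0,0,0]],[[0.4,0,0],[0,0,0]],[[0,0,0],[0,0,0]],[[0,0,0],[0,0,0]],[[0,0,0],[0,0,0]],[[0,0.5,0],[0,0,0]],[[0,0.5,-0.2],[0,0,0]],[[0,0.4,-0.3],[0,0,0]],[[0,0,0],[0,0,0]],[[0,0,0],[0,0,0]]]'
python3 - <<'E'
from h import *
d=snap("wrist","w7")
b=cv2.imread("pics/w7.png"); cv2.imwrite("pics/w7c.png",cv2.resize(b[165:345,100:240],None,fx=4,fy=3.3))
a=np.radians(10.75); ex=np.array([np.cos(a),np.sin(a),0]);ey=np.array([-np.sin(a),np.cos(a),0])
o=np.array([0.452,-0.1995,0.053])
for th in (-.3,-.2,-.1,0,.1,.2,.3):
    print(th,[proj(d,o+.024*(np.sin(th)*ex+np.array([0,0,np.cos(th)]))+yy*ey).round(1) for yy in (-.012,.012)])
E
python3 pin.py w7
```

```text
position: [0.4225, -0.2053, 0.1296]
ft_force: [-1.8, 1.2, 8.3]
position: [0.4366, -0.2025, 0.1297]
ft_force: [-0.9, 2.2, 6.5]
time_s: 20.92
position: [0.3509, -0.0766, 0.2289]
tool_rot: [[-0.982, -0.191, -0.0], [-0.191, 0.982, -0.0], [0.0, -0.0, -1.0]]
ft_force: [0.1, 0.6, -2.0]
grip_width: 0.0208
-0.3 [array([158.9, 258.4]), array([184.5, 258.5])]
-0.2 [array([158.9, 260.9]), array([184.5, 261. ])]
-0.1 [array([159. , 263.4]), array([184.6, 263.5])]
0 [array([159.3, 265.8]), array([184.8, 265.9])]
0.1 [array([159.7, 268. ]), array([185.2, 268.1])]
0.2 [array([160.2, 270.1]), array([185.6, 270.2])]
0.3 [array([160.8, 272. ]), array([186.1, 272.1])]
n 87 173.24137931034483 266.5287356321839 158 183 264 269
0.005 x -0.003526701436148682 z 0.031997917497249444 r 0.03219168133509828 angle -0.10977352487339948
0.007 x -0.005664288537219934 z 0.036016664813322545 r 0.03645935146033329 angle -0.15599085976172228
0.009 x -0.007801875638291186 z 0.04003541212939559 r 0.04078852152071606 angle -0.19246224481077873
```

View pics/w7c.png

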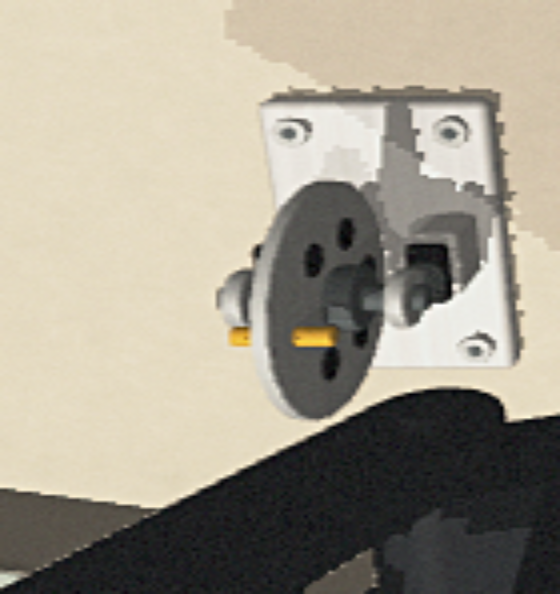

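Pin row 266.5 corresponds to about +0.02 rad, so the knife is done (odometry -0.06). Now on to the tray.

```bash
python3 -m pendant '[[[0,0,0],[0,0,0.086]],[[-0.05,0.5,0],[0,0,0]],[[-0.05,0.5,0],[0,0,0]],[[-0.05,0.5,0],[0,0,0]],[[-0.05,0.5,0],[0,0,0]],[[0,0,0],[0,0,0]],[[0,0,0],[0,0,0]]]'
python3 - <<'E'
from h import *
snap("wrist","w8");snap("top","t8");snap("scene","s8")
b=cv2.imread("pics/t8.png"); cv2.imwrite("pics/t8c.png",cv2.resize(b[130:240,130:330],None,fx=4,fy=4))
E
```

```text
time_s: 21.85
position: [0.3597, 0.1238, 0.2285]
tool_rot: [[-0.998, -0.056, -0.002], [-0.056, 0.998, -0.0], [0.002, -0.0, -1.0]]
ft_force: [-0.5, 0.3, -2.2]
grip_width: 0.0201
```

View pics/w8.png

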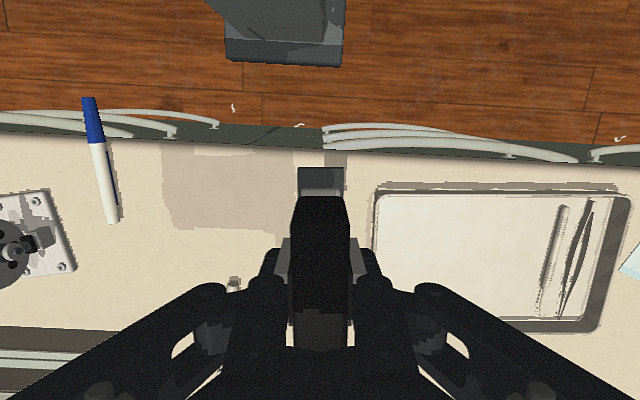

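View pics/t8c.png

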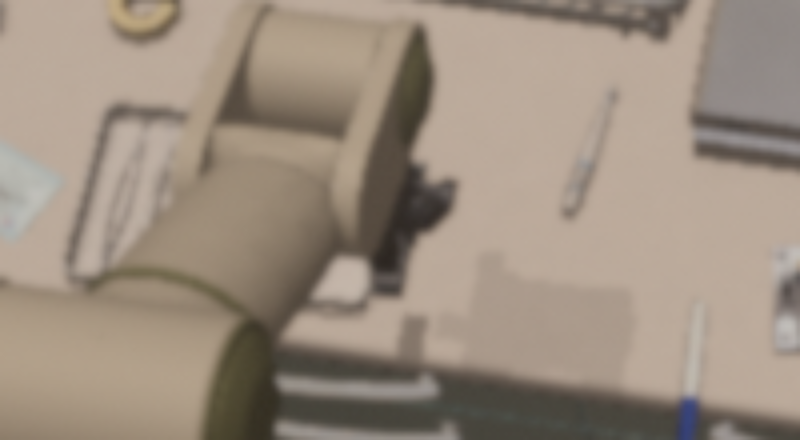

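View pics/s8.png

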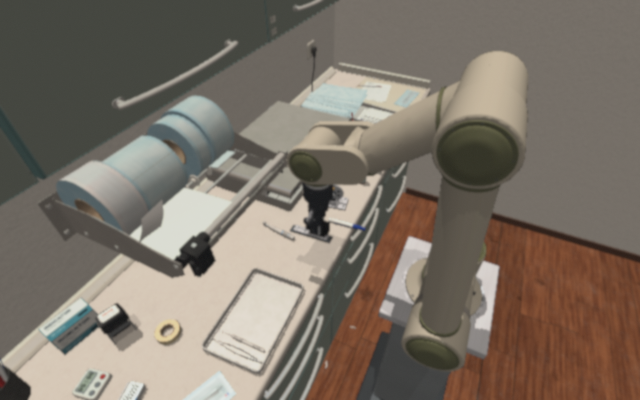

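```bash
python3 - <<'E'
from h import *
np.set_printoptions(precision=4,suppress=True)
b=cv2.imread("pics/w8.png"); cv2.imwrite("pics/w8c.png",cv2.resize(b[175:345,360:640],None,fx=2.8,fy=2.8))
d=load("w8")
for p in [(375,189),(632,197),(598,332)]: print(p,plane(d,*p,.024))
d=load("w1"); 
for p in [(434,143),(432,280)]: print(p,plane(d,*p,.024))
E
```

```text
(375, 189) [0.371  0.1809 0.024 ]
(632, 197) [0.3645 0.4513 0.024 ]
(598, 332) [0.531  0.4638 0.024 ]
(434, 143) [0.3747 0.1763 0.024 ]
(432, 280) [0.539  0.1895 0.024 ]
```

View pics/w8c.png

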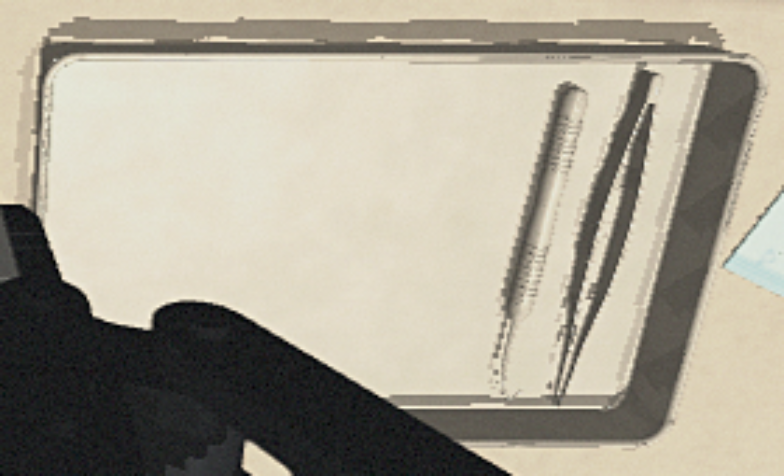

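Tray centre is about (0.4515, 0.320), yaw about 3.5°. The tweezers and probe are untouched at its far right. Placing the file about 45 mm to the -y side of the middle.

```bash
python3 -m pendant '[[[-0.26,0.48,0],[0,0,0]],[[-0.26,0.48,0],[0,0,0]],[[-0.26,0.48,0],[0,0,0]],[[0,0,0],[0,0,0]],[[0,0,0.5],[0,0,0]],[[0,0,0.5],[0,0,0]],[[0,0,0.4],[0,0,0]],[[0,0,0],[0,0,0]],[[0,0,0],[0,0,0]]]'
python3 - <<'E'
from h import *
snap("wrist","w9");snap("scene","s9")
b=cv2.imread("pics/s9.png"); cv2.imwrite("pics/s9c.png",cv2.resize(b[250:390,180:340],None,fx=4,fy=4))
E
```

```text
time_s: 23.12
position: [0.4301, 0.272, 0.0907]
tool_rot: [[-0.998, -0.055, 0.002], [-0.055, 0.998, 0.001], [-0.002, 0.001, -1.0]]
ft_force: [0.5, 0.2, -0.8]
grip_width: 0.0204
```

View pics/w9.png

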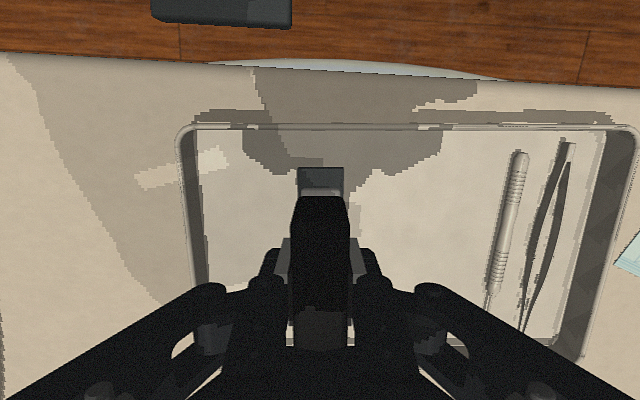

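View pics/s9c.png

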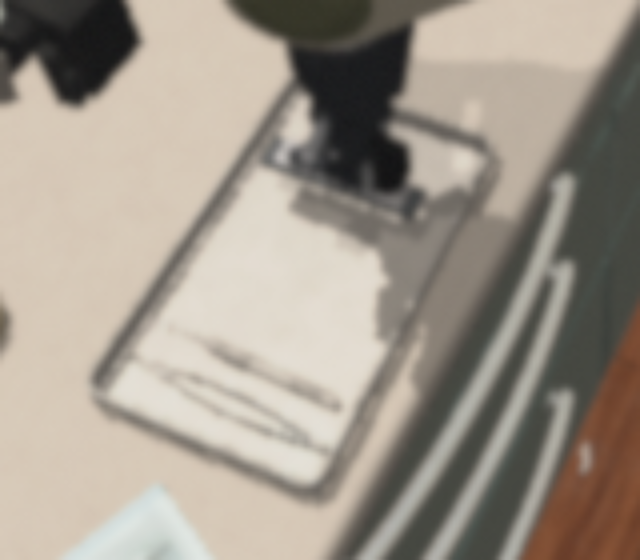

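The file is well within the rim both ways: its rear end is at row 168 against the rim at row 128. Lowering.

```bash
python3 -m pendant '[[[0,0,0.25],[0,0,0]],[[0,0,0.12],[0,0,0]],[[0,0,0.04],[0,0,0]],[[0,0,0],[0,0,0]],[[0,0,0],[0,0,0]]]'; python3 -m pendant '[[[0,0,0.02],[0,0,0]],[[0,0,0],[0,0,0]],[[0,0,0],[0,0,0]]]' | egrep 'pos|ft'
```

```text
time_s: 23.85
position: [0.4294, 0.2727, 0.0487]
tool_rot: [[-0.998, -0.056, 0.001], [-0.056, 0.998, 0.0], [-0.001, 0.0, -1.0]]
ft_force: [1.1, 0.1, -1.9]
grip_width: 0.0204
position: [0.4294, 0.2726, 0.0465]
ft_force: [0.2, 0.9, 4.6]
```

Contact with the floor (TCP 0.0465, as expected). Letting go and rising.

```bash
python3 -m pendant '[[[0,0,0],[0,0,0]],[[0,0,0],[0,0,0]],[[0,0,0],[0,0,0]],[[0,0,0],[0,0,0]],[[0,0,0],[0,0,0]],[[0,0,0],[0,0,0]]]' 1 20
python3 -m pendant '[[[0,0,-0.1],[0,0,0]],[[0,0,-0.3],[0,0,0]],[[0,0,-0.5],[0,0,0]],[[0,0,-0.5],[0,0,0]],[[0.3,0,-0.4],[0,0,0]],[[0.3,0,0],[0,0,0]],[[0,0,0],[0,0,0]],[[0,0,0],[0,0,0]]]' 
python3 - <<'E'
from h import *
snap("wrist","w10")
b=cv2.imread("pics/w10.png"); cv2.imwrite("pics/w10c.png",cv2.resize(b[100:350,150:550],None,fx=2,fy=2))
E
```

```text
time_s: 24.98
position: [0.4291, 0.2725, 0.0461]
tool_rot: [[-0.998, -0.056, -0.0], [-0.056, 0.998, -0.0], [0.0, -0.0, -1.0]]
ft_force: [-0.1, 1.0, 0.9]
grip_width: 0.0855
time_s: 25.98
position: [0.3696, 0.2692, 0.2265]
tool_rot: [[-0.998, -0.056, 0.001], [-0.056, 0.998, 0.0], [-0.001, 0.0, -1.0]]
ft_force: [-0.1, 0.4, -0.0]
grip_width: 0.0855
```

View pics/w10c.png

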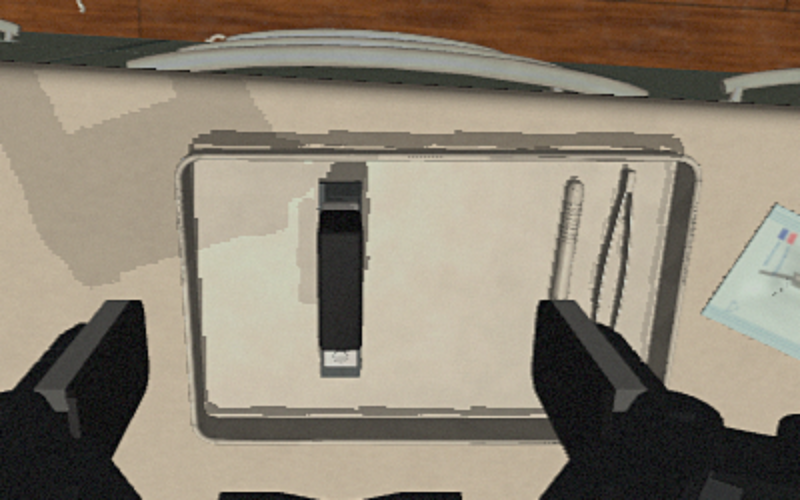

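```bash
python3 - <<'E'
from h import *
np.set_printoptions(precision=4,suppress=True)
d=load("w10")
for p in [(320,182),(362,182),(360,377),(320,377)]: print(plane(d,p[0]/2+150,p[1]/2+100,.007))
t=snap("top","t10");s=snap("scene","s10")
b=cv2.imread("pics/t10.png"); b1=cv2.resize(b[180:230,305:365],None,fx=6,fy=6,interpolation=cv2.INTER_CUBIC)
b=cv2.imread("pics/s10.png"); b2=cv2.resize(b[170:220,305:365],None,fx=6,fy=6,interpolation=cv2.INTER_CUBIC)
cv2.imwrite("pics/k10.png",np.hstack([b1,b2]))
a=np.radians(10.75); ex=np.array([np.cos(a),np.sin(a),0]);ey=np.array([-np.sin(a),np.cos(a),0])
o=np.array([0.452,-0.1995,0.053])
for th in (-.4,0,.4):
  for dd,(x0,y0,sh) in ((t,(305,180,0)),(s,(305,170,360))):
    print(th,[((proj(dd,o+.024*(np.sin(th)*ex+np.array([0,0,np.cos(th)]))+yy*ey)-[x0,y0])*6+[sh,0]).round(0) for yy in (-.012,.012)])
E
```

```text
[0.3914 0.2586 0.007 ]
[0.3901 0.2815 0.007 ]
[0.5105 0.2882 0.007 ]
[0.5118 0.2643 0.007 ]
-0.4 [array([185., 110.]), array([143., 111.])]
-0.4 [array([555.,  97.]), array([546., 122.])]
0 [array([184.,  94.]), array([142.,  95.])]
0 [array([540.,  92.]), array([531., 117.])]
0.4 [array([184.,  80.]), array([142.,  81.])]
0.4 [array([525.,  92.]), array([516., 117.])]
```

View pics/k10.png

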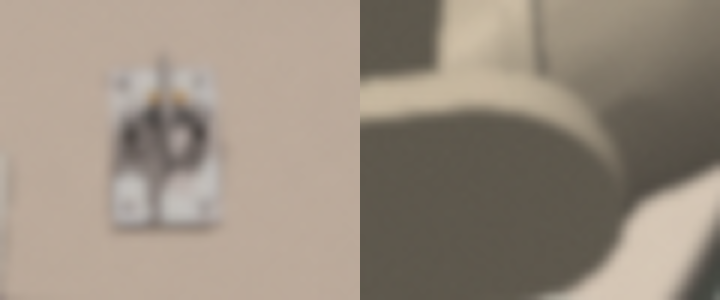

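The top view shows both brass pin ends at row 96-97, against 95 predicted for 0 rad, so the knife is at about -0.05 rad. The file measures 121 mm long at 7 mm height, so it lies flat, and its middle is at (0.451, 0.273). Handing in.

```bash
python3 -c "
from rig import env
s=env.observe();print(s['time_s'],s['ft_force'],abs(s['qvel']).max()); print(env.close_job())"
```

```text
26.125 [-0.69077952 -0.47171351  0.60344055] 0.16401133520914335
the job is handed in; nothing more can be done
None
```

I honed the knife to its mark, laid the file in the tray and handed the job in at about 26 s. No verdict was reported.

**What I did**
- I took the file by its grip at 120 N and felt the disc top at about 89 mm.
- I made three forward strokes of about 82, 66 and 14 mm. At each reading the press on the knife was about 9–11 N, allowing 2.2 N for the hanging file. I lifted the file clear for every return.
- I then set the file on the tray floor about 45 mm to the -y side of its middle and let go.

**Last checks**
- **Cross pin:** it stands at about +0.02 rad by the wrist camera, -0.05 rad by the top camera and -0.06 rad by stroke length. The limit is ±0.3. Before the last stroke, camera and stroke length differed by 0.07 rad (-0.38 against -0.45).
- **File:** flat by its measured length (121 mm against 120), well inside the rim, with the fingers open and the arm clear.
- **Tweezers and probe:** they look where they were in the last wrist picture; I did not measure them.
- **Failed check:** in the last scene picture the arm hid the stand, so it gave no reading of the pin.

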